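# Open the filter bay of the soldering fume extractor

## Robot

A 7-joint arm with a two-finger parallel gripper is mounted at the origin on the work surface; the furniture and walls round the work are solid. World frame = base frame: x ahead of the robot, y to its left, z up, the work surface at z = 0. Lengths are in m, angles in rad, forces in N, time in s.
With the tool pointing down it reaches from about 0.425 to 0.875 m from the base axis. Payload 8.4 kg.
Tool frame: the origin (TCP) lies at the very end of the fingers, on their centre line; the grasp point (between the pads) lies 19 mm behind it; y points along the fingers, x is the direction in which the jaws open and shut, and the axes are right-handed (so a half turn about y gives the same grasp; the last joint's range is limited). The gripper opens to 85 mm and grips with 20 to 120 N. Pads are 22 mm wide; open, the fingers measure 114 mm over their backs; the gripper's body (76 mm by 85 mm) begins 54 mm behind the grasp point. The pads swing forward as they close: fully open they stand 13 mm farther back than shut.
Start: joints at [-1.217, 0.333, 0.04, 1.465, -0.013, 1.343, -0.059], TCP at [0.284, 0.584, 0.203] pointing down, gripper open.
Joint ranges: [-2.58, 2.58], [-0.38, 2.09], [-1.3, 1.39], [0.25, 2.4], [-1.5, 4.64], [0.08, 2.09], [-2.65, 2.65]. Speed limits (rad/s): [2.22, 2.22, 2.79, 2.79, 3.14, 3.14, 3.14].

## Interface

Orientations are given as [roll, pitch, yaw] about the fixed x, y, z axes, in that order (R = Rz(yaw) Ry(pitch) Rx(roll)).
In Python, from station import robot gives the robot as it stands.
- The arm moves only by the tool arm_command, never from a script. Its argument "series" is a list of rows, each a list of 7 numbers: the shift along the tool's x, y, z in mm, then the turn, a rotation vector about the tool's x, y, z in rad, then the opening, from 0 (shut) to 1 (fully open). In form: [[dx, dy, dz, ax, ay, az, jaw], ...]. A call has 1 to 8 rows; each row is the pose to reach, as a shift and turn from the pose measured when the call began, along the tool's axes at that moment; what a row does not reach only later rows make up. A row lasts 1/8 s, in which the tool goes at most 62.5 mm and 10.7 degrees, less where a joint would pass 70% of its speed; a pose out of reach is approached as far as the arm can. A call with a gripper value outside its range is refused whole. The fingers move at their own pace and stop on an object; the grip force is fixed at half the most. Time passes only in rows, so rows that repeat a pose let the fingers close. It gives the time, the measured TCP pose, the force and the opening at its end, in the units of the state.
- robot.get_obs(): the state, without advancing time (a new reading comes with each control period).
- robot.grab_frame(name): name is "scene" or "top" or "wrist"; returns a dict with "pixels" (400x640x3 uint8, red, green, blue), "fx", "fy", "cx", "cy" (pixels), "D" ([k1, k2, p1, p2, k3] as OpenCV has them; the pictures are not rectified), "R" (3x3) and "t" (3): a world point X has camera coordinates R X + t; the wrist camera has in their place "hand_eye" (4x4, takes a point from camera to tool coordinates, whose origin is the TCP and whose axes are the tool frame's). Camera axes: x right, y down, z forward; pixel columns grow to the right and rows downward; lengths in m; the calibration is good to about 2 mm. A picture is of the moment at which its call begins: read the wrist's pose just before it. There is no depth.
- robot.finish_job(): hands the job in, once; it reports no verdict.
The state is a dict: "time": time; "qpos": joint angles; "qd": joint speeds; "tau": joint torques, N m; "tcp_pos": TCP position; "orientation": TCP orientation; "ft_force": force on the tool from outside, world axes, zero at the start; "wrist_torque": the same for the moment, N m; "grip_width": finger opening in m.
Only numpy, scipy, OpenCV 4.12 (cv2) and the standard library are available. Lean on these libraries where they do the work, as an engineer would, in place of code of your own. Each camera call takes 0.05 s, during which the arm holds its last target. There are 200 camera calls.

## Task

The charcoal filter of the fume extractor is due for a change. Press the orange snap tab in until the slate-blue filter cover springs free, then push the cover right out of its rails onto the steel grille and leave it lying flat there, inside the grille's rim. Only push the cover, never lift it, and leave the dish, the tweezers and the charcoal block alone.

Things in the scene. Friction and masses are not known exactly. Their poses are not given: they have to be found in the camera images.
- extractor: low light-grey fume extractor fixed on the bench, 270 (x) x 140 (y) mm; the cover slides on a plane 62 mm above the bench. Origin: centre of its underside. +x is the way the cover slides off. Along x: orange tab (-126 to -98 mm), covered filter bay, open steel grille. Shoulders beside the tab lie 6 mm below the slide plane; 2 spring bosses, 7 mm above it, at x -101 to -90, y +-27 to +-43
- bay (a point): middle of the filter bay under the seated cover, on the slide plane, at x -31 mm of the extractor. A rail with lip stands along each side of the bay, from x -90 to +6 mm of the extractor, 11.5 mm above the slide plane; the lips reach over the cover's edges, in to y = +-46 mm
- grille (a point): middle of the open grille, on the slide plane, at x 67.5 mm of the extractor. The grille runs from x +6 to +129 mm of the extractor, y within +-56 mm, with a rim 5 mm high along its sides and far end
- cover: loose slate-blue filter cover, 92 (x) x 104 (y) x 6 mm, 0.1-0.2 kg. Origin: centre of underside, axes as the extractor's. Seated at x -40 mm of the extractor, locked by the tab's tooth in a window near its -x edge. When the tooth is down, springs push it about 10 mm to +x: released for good. Then a push under 10 N slides it. Clear of the rails from x 52 mm; meets the end rim at x 83 mm
- push_face (a point): centre of the flat upright face of the cover's thumb rest, looking to -x: 54 mm wide (y), 16 mm high above the cover's top, which is 8 mm below this point; 20 mm to the -x side of the cover's origin, with 26 mm of flat cover behind it. Push here towards +x
- tab_pad (a point): centre of the top of the tab's orange press pad, 28 (x) x 34 (y) mm, ribbed, free above; 112 mm to the -x side of the extractor's origin, 6 mm above the slide plane at rest. Press straight down
- snap_tab (a joint): how far the tab is pressed down, m: 0 at rest, 0.008 fully in. Spring 1.5 N rising to 5 N, plus about 2 N of rubbing. The cover springs free at 0.005 to 0.006. Let go then, the tab stays 0.003 to 0.005 down under the cover, and rises by itself once the cover is some 16 mm from its seat
- dish: round shallow off-white dish, 104 mm across, 18 mm high, standing loose on the robot's side of the extractor; origin at the centre of its underside
- tweezers: steel tweezers with red grips, 162 x 29 x 10 mm, loose on the robot's side of the extractor; origin at the centre of the underside
- charcoal: black charcoal block 51 x 59 x 35 mm, loose on the robot's side of the extractor; origin at the centre of its underside

How it is judged:
On the way:
1. the tab is pressed in and the cover has sprung forward off the catch, still in its rails (value of joint snap_tab above 0.002 m and x of cover in the frame of extractor between -0.035 and 0 m), for 0.1 s.
At the end, for the whole second after the job is handed in: the cover lies still and flat (within 0.05 rad) on the grille, its rear edge clear of the rails (cover at x 0.050 to 0.087 in the extractor's frame, y within 10 mm, z within 4 mm of 0.062), and the tab has sprung back up (under 2 mm) (x of cover in the frame of extractor between 0.05 and 0.087 m and y of cover in the frame of extractor between -0.01 and 0.01 m and z of cover in the frame of extractor between 0.058 and 0.066 m and angle between cover's own z axis and vertical below 0.05 rad and value of joint snap_tab below 0.002 m and linear speed of cover below 0.01 m/s); the robot touches nothing.
It fails at once if the cover is lifted (more than 12 mm above the plane it slides on) or tipped (z of cover in the frame of extractor above 0.074 m or angle between cover's own z axis and vertical above 0.35 rad).
It fails at once if the dish, the tweezers or the charcoal block is moved more than 20 mm (distance of any of dish, tweezers, charcoal from where it was at the start of the episode above 0.02 m).
It also fails if it takes over 38 s, if anything falls off the work surface, if the arm or the gripper's body presses on something with over 40 N, if the wrist force passes 120 N, or if a joint passes its speed limit or range.

## Working session

There is one attempt and no reset: what is moved stays moved. The work goes in short steps, Python scripts to look and compute and a tool call to move; the robot and the scene stay as the last step left them, time stands still between calls to the robot, and variables do not carry over. Pictures are saved under pics/ and viewed, about 8 in all and at most 12, crops included, and the job is handed in when it is done.

Besides the shell and the picture viewer there is one more tool, called after "Emit:" as a command line: name --pt "numbers of a row" for each row, then --argument value for the rest. arm_command: Moves the arm, as the interface text tells. Its arguments: {"type":"object","properties":{"series":{"type":"array","items":{"type":"array","items":{"type":"number"}}}},"required":["series"]}

```bash
mkdir -p pics; ls; python3 - <<'E'
from station import robot
import cv2,numpy as np
o=robot.get_obs();print({k:np.round(v,3).tolist() for k,v in o.items()})
a=[robot.grab_frame(n) for n in("scene","top")]
for n,f in zip(("scene","top"),a):
    cv2.imwrite(f"pics/{n}0.png",f["pixels"][:,:,::-1]);print(n,f["fx"],f["cx"],f["cy"],f["D"],np.round(f["R"],3).tolist(),f["t"])
E
```

```text
pics
{'time': 0.0, 'qpos': [-1.217, 0.334, 0.04, 1.466, -0.013, 1.343, -0.059], 'qd': [0.001, 0.002, 0.0, -0.0, 0.0, 0.0, 0.0], 'tau': [-0.002, -65.854, 1.364, -40.557, 0.017, 0.012, 0.0], 'tcp_pos': [0.284, 0.584, 0.202], 'orientation': [-1.571, 0.002, 1.118], 'ft_force': [-0.113, -0.08, 0.913], 'wrist_torque': [0.025, -0.024, -0.045], 'grip_width': 0.085}
scene 378.23486163297537 317.03141865202514 197.2612328839754 [-0.0359035  0.         0.         0.         0.       ] [[-0.85, -0.526, 0.002], [-0.376, 0.604, -0.703], [0.368, -0.598, -0.711]] [5.27902418e-01 6.62246170e-04 9.47862426e-01]
top 478.55770217790666 311.30388996442724 203.71394356364837 [-0.09539293  0.          0.          0.          0.        ] [[-0.013, -1.0, 0.022], [-0.985, 0.009, -0.17], [0.169, -0.024, -0.985]] [0.32214216 0.40179565 0.84992061]
```

View pics/scene0.png

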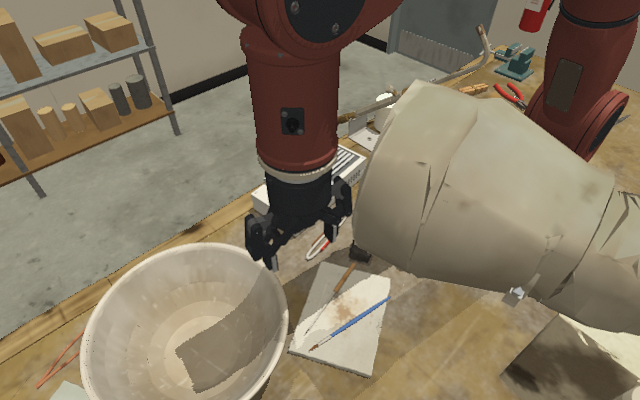

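View pics/top0.png

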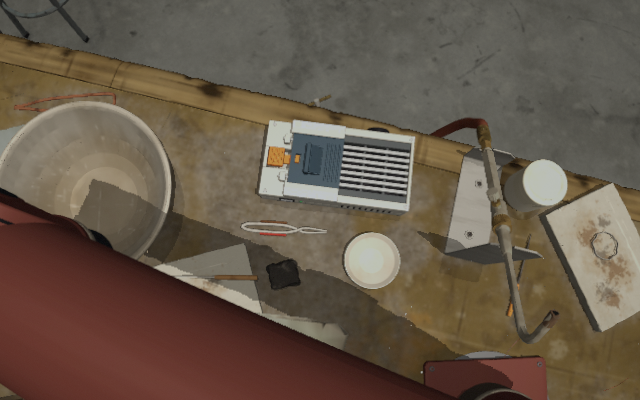

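The scene view is blocked by the arm. The top view shows the tab at about (276,156), the cover at about (315,160) and the grille at about (376,165), with tweezers (283,229), charcoal (283,275) and dish (372,260). I'll measure from the top view.

```bash
cat > h.py <<'E'
import cv2,numpy as np
def ray(f,uv,z,T=None):
    K=np.array([[f["fx"],0,f["cx"]],[0,f["fy"],f["cy"]],[0,0,1]])
    p=cv2.undistortPoints(np.float64(uv).reshape(-1,1,2),K,np.array(f["D"])).reshape(-1,2)
    d=np.c_[p,np.ones(len(p))]
    if T is None: R=np.array(f["R"]);c=-R.T@np.array(f["t"]);d=d@R
    else: c=T[:3,3];d=d@T[:3,:3].T
    z=np.broadcast_to(z,len(d))
    return c+d*((z-c[2])/d[:,2])[:,None]
def proj(f,X):
    K=np.array([[f["fx"],0,f["cx"]],[0,f["fy"],f["cy"]],[0,0,1]])
    return cv2.projectPoints(np.float64(X).reshape(-1,1,3),cv2.Rodrigues(np.array(f["R"]))[0],np.array(f["t"]),K,np.array(f["D"]))[0].reshape(-1,2)
def big(m):
    n,l,s,c=cv2.connectedComponentsWithStats(m.astype(np.uint8));i=1+np.argmax(s[1:,4]);return l==i,c[i],s[i]
E
python3 - <<'E'
from station import robot
from h import *
f=robot.grab_frame("top");im=f["pixels"];h=cv2.cvtColor(im,cv2.COLOR_RGB2HSV)
roi=np.zeros(h.shape[:2],bool);roi[100:225,250:430]=1
o,co,so=big(roi&(h[...,0]<22)&(h[...,1]>170)&(h[...,2]>150))
b=roi&(h[...,0]>90)&(h[...,0]<125)&(h[...,1]>60);b[:,340:]=0
print("orange",co,so,ray(f,co,0.068))
b,cb,sb=big(b);r=cv2.minAreaRect(np.argwhere(b)[:,::-1].astype(np.float32));print("blue",cb,sb,r)
P=ray(f,cv2.boxPoints(r),0.068);print(P)
# white outline
w=roi&(h[...,1]<40)&(h[...,2]>130);w,cw,sw=big(cv2.morphologyEx(w.astype(np.uint8),cv2.MORPH_CLOSE,np.ones((9,9))))
r=cv2.minAreaRect(np.argwhere(w)[:,::-1].astype(np.float32));print("ext",r,cv2.boxPoints(r).tolist());print(ray(f,cv2.boxPoints(r),0.07))
print("base",proj(f,[[0,0,0],[.5,0,0],[.6,-.2,0]]))
c=cv2.resize(im[110:220,250:430],None,fx=4.4,fy=4.4,interpolation=cv2.INTER_CUBIC);cv2.imwrite("pics/c1.png",c[:,:,::-1])
E
```

```text
orange [273.5 153. ] [271 148   6  11  24] [[0.4920124 0.3850538 0.068    ]]
blue [312.86257928 159.34883721] [303 144  20  31 473] ((312.2461853027344, 159.53077697753906), (17.985034942626953, 30.76061248779297), 7.125016689300537)
[[0.45348397 0.33532968 0.068     ]
 [0.50994662 0.32792132 0.068     ]
 [0.50555391 0.29579098 0.068     ]
 [0.44914867 0.3035982  0.068     ]]
ext ((337.9940185546875, 163.41726684570312), (151.1919403076172, 77.6328125), 6.683864116668701) [[258.3939514160156, 193.17115783691406], [267.4297180175781, 116.06598663330078], [417.5940856933594, 133.6633758544922], [408.5583190917969, 210.7685546875]]
[[0.41843477 0.4114726  0.07      ]
 [0.56116651 0.39613586 0.07      ]
 [0.52655202 0.12277553 0.07      ]
 [0.38441275 0.14669132 0.07      ]]
base [[486.33703863 422.02612614]
 [470.95500294 157.70388812]
 [560.50806102 110.96507492]]
```

View pics/c1.png

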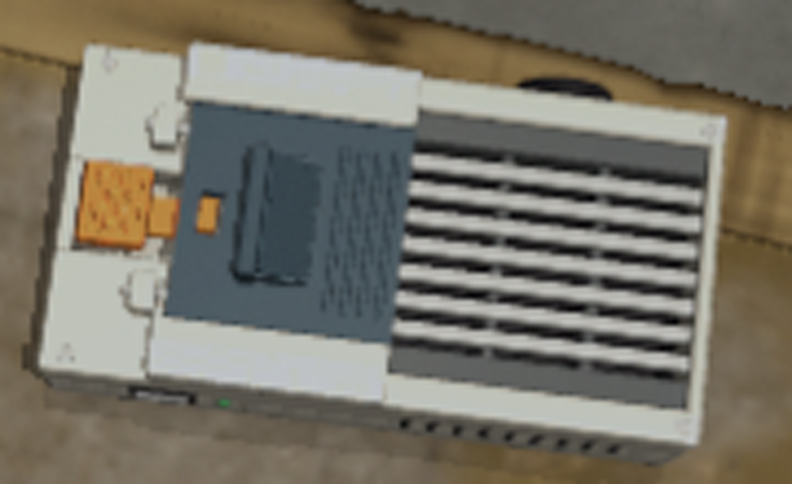

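```bash
python3 - <<'E'
from station import robot
from h import *
f=robot.grab_frame("top")
q=lambda pts,z:ray(f,np.array(pts)/4.4+[250,110]-0.4,z)
pad=q([(82,162),(155,168),(143,248),(77,242)],.068);print("pad",pad.mean(0))
far=q([(726,115),(697,443)],.067);near=q([(88,45),(40,372)],.056)
print("far",far,"near",near)
a=far.mean(0)-near.mean(0);c=(far.mean(0)+near.mean(0))/2
yaw=np.arctan2(a[1],a[0]);print("len",np.linalg.norm(a[:2]),"c",c,"yaw",yaw)
R=np.array([[np.cos(yaw),-np.sin(yaw)],[np.sin(yaw),np.cos(yaw)]])
print("pad in ext",(pad.mean(0)-c)[:2]@R, "pad pred",c[:2]+R@[-.112,0])
for n,P,z in (("coverR",[(416,127),(388,342)],.068),("coverL",[(190,103),(165,315)],.068),("face top",[(255,143),(236,280)],.084)):
    print(n,((q(P,z)-c)[:,:2]@R).round(4).tolist())
E
```

```text
pad [0.48612588 0.38134309 0.068     ]
far [[0.52356646 0.12778262 0.067     ]
 [0.38576104 0.14694275 0.067     ]] near [[0.55896225 0.39306714 0.056     ]
 [0.41939313 0.41216529 0.056     ]]
len 0.2674895266298556 c [0.47192072 0.26998945 0.0615    ] yaw -1.7001861814619343
pad in ext [-0.11225569 -0.00028145] pad pred [0.48637198 0.38105322]
coverR [[0.0065, 0.0477], [0.0046, -0.0436]]
coverL [[-0.087, 0.0465], [-0.086, -0.0434]]
face top [[-0.0581, 0.0278], [-0.0589, -0.0293]]
```

The extractor comes out at about (0.472, 0.270) with yaw -1.700. The pad is at (0.486, 0.381) and agrees with the geometry to under 1 mm. Now I'll move above the pad with the jaws shut.

Emit:
arm_command --pt "-45 -40 -22 0 0.15 0 0" --pt "-81 -40 -62 0 0.33 0 0" --pt "-100 -40 -115 0 0.5 0 0" --pt "-102 -20 -166 0 0.68 0 0" --pt "-101 10 -216 0 0.86 0 0" --pt "-97 30 -258 0 1.04 0 0" --pt "-94 50 -270 0 1.22 0 0" --pt "-94 50 -270 0 1.247 0 0"

```text
time: 1.2
tcp_pos: [0.4858, 0.3801, 0.1503]
orientation: [-1.575, 0.002, -0.131]
ft_force: [-0.7, 0.5, 0.5]
grip_width: -0.0001
```

```bash
python3 - <<'E'
from station import robot
from h import *
from scipy.spatial.transform import Rotation as Ro
o=robot.get_obs();f=robot.grab_frame("wrist");s=robot.grab_frame("scene")
W=np.eye(4);W[:3,:3]=Ro.from_euler("xyz",o["orientation"]).as_matrix();W[:3,3]=o["tcp_pos"]
T=W@np.array(f["hand_eye"]);h=cv2.cvtColor(f["pixels"],cv2.COLOR_RGB2HSV)
m,c,st=big((h[...,0]<22)&(h[...,1]>150)&(h[...,2]>120));print(c,st,ray(f,c,.068,T))
r=cv2.minAreaRect(np.argwhere(m)[:,::-1].astype(np.float32));print(ray(f,cv2.boxPoints(r),.068,T))
cv2.imwrite("pics/w1.png",np.hstack([f["pixels"],s["pixels"]])[:,:,::-1][:, :, :]);i=cv2.imread("pics/w1.png");cv2.imwrite("pics/w1.png",np.vstack([i[:,:640],i[:,640:]])[:, :][::1][:800]);
i=cv2.imread("pics/w1.png");cv2.imwrite("pics/w1.png",cv2.resize(i,None,fx=.75,fy=.75,interpolation=cv2.INTER_AREA))
E
```

```text
[321.98139535 188.28604651] [ 301  168   43   48 1720] [[0.4862854  0.37871497 0.068     ]]
[[0.47294495 0.39639832 0.068     ]
 [0.50373429 0.39234887 0.068     ]
 [0.49958766 0.3550274  0.068     ]
 [0.46737746 0.35925219 0.068     ]]
```

View pics/w1.png

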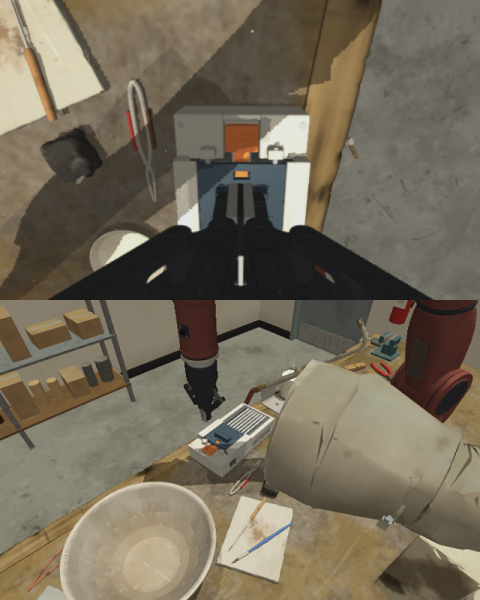

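The wrist view shows the orange pad at (322,188) with the extractor square to the tool. The pad measures (0.486, 0.380), which agrees with the first fix. The scene view shows the gripper above the tab. Pressing now.

Emit:
arm_command --pt "0 40 0 0 0 0 0" --pt "0 72 0 0 0 0 0" --pt "0 79 0 0 0 0 0" --pt "0 84 0 0 0 0 0" --pt "0 88 0 0 0 0 0" --pt "0 89 0 0 0 0 0" --pt "0 89 0 0 0 0 0"

```text
time: 2.17
tcp_pos: [0.4853, 0.3823, 0.0641]
orientation: [-1.571, 0.0, -0.125]
ft_force: [-0.6, -0.2, -0.3]
grip_width: 0.0001
```

Emit:
arm_command --pt "0 2 0 0 0 0 0" --pt "0 3 0 0 0 0 0" --pt "0 3 0 0 0 0 0"

```text
time: 2.55
tcp_pos: [0.4853, 0.3822, 0.061]
orientation: [-1.571, 0.0, -0.125]
ft_force: [0.2, -0.6, 0.4]
grip_width: 0.0002
```

```bash
python3 - <<'E'
from station import robot
from h import *
o=robot.get_obs();print(o["tcp_pos"],o["ft_force"],o["qd"])
f=robot.grab_frame("top");s=robot.grab_frame("scene")
a=cv2.resize(f["pixels"][110:220,250:430],(720,440));p=s["pixels"][130:230,240:380];b=cv2.resize(p,(560,400))
c=np.zeros((600,800,3),np.uint8);b=cv2.resize(p,(224,160));c[:440,:720]=a;c[440:600,:224]=b
cv2.imwrite("pics/p1.png",c[:,:,::-1])
E
```

```text
[0.48527573 0.3822405  0.06095417] [ 0.22188715 -0.63255244  0.41608469] [-0.0007312  -0.00059828  0.0019046  -0.00196182 -0.00128039  0.00135783
  0.00042588]
```

View pics/p1.png

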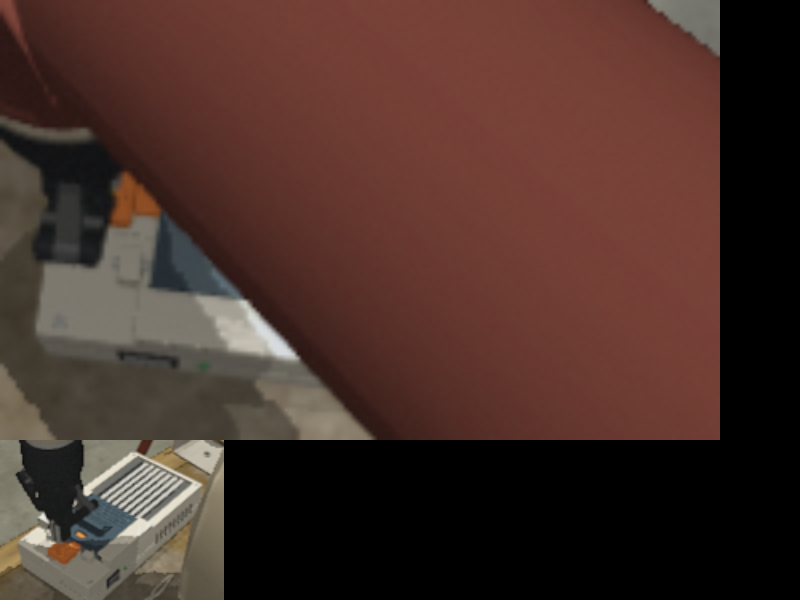

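The top view is mostly blocked by the arm. The scene crop shows the fingers around the tab, but the wrist reads almost no force, so I need a zoomed view before doing anything else.

```bash
python3 - <<'E'
from station import robot
from h import *
o=robot.get_obs()
s=robot.grab_frame("scene");t=proj(s,[o["tcp_pos"],[.486,.381,.068]]);print(t)
im=s["pixels"][150:230,235:345];c=cv2.resize(im,None,fx=7,fy=7,interpolation=cv2.INTER_CUBIC)
for p,k in zip(t,((255,0,255),(0,255,0))): cv2.circle(c,tuple(int(v) for v in (p-[235,150])*7+3),5,k,1)
cv2.imwrite("pics/p2.png",c[:,:,::-1])
E
```

```text
[[279.04711365 199.99481831]
 [278.93355816 197.37282924]]
```

View pics/p2.png

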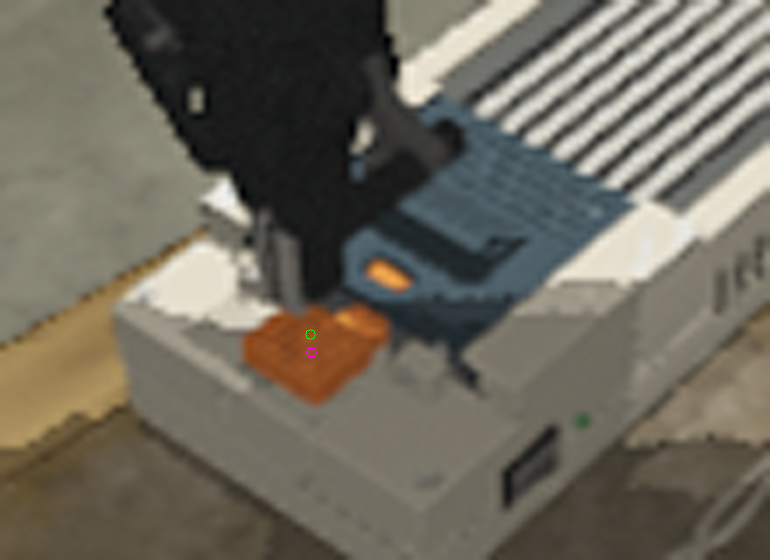

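The tips sit about 15 mm above the pad, so the fingers end higher than the reported TCP. That fits the near-zero force. I'll go down in small steps and watch the force.

Emit:
arm_command --pt "0 2 0 0 0 0 0" --pt "0 4 0 0 0 0 0" --pt "0 6 0 0 0 0 0" --pt "0 8 0 0 0 0 0" --pt "0 8 0 0 0 0 0"

```text
time: 3.32
tcp_pos: [0.4852, 0.3822, 0.0528]
orientation: [-1.571, 0.0, -0.125]
ft_force: [0.1, 0.8, 0.5]
grip_width: 0.0001
```

Emit:
arm_command --pt "0 1 0 0 0 0 0" --pt "0 2 0 0 0 0 0" --pt "0 3 0 0 0 0 0" --pt "0 4 0 0 0 0 0" --pt "0 4 0 0 0 0 0"

```text
time: 3.95
tcp_pos: [0.4852, 0.3821, 0.0487]
orientation: [-1.572, 0.001, -0.125]
ft_force: [-0.3, 0.4, -0.5]
grip_width: -0.0002
```

Emit:
arm_command --pt "0 1 0 0 0 0 0" --pt "0 2 0 0 0 0 0" --pt "0 3 0 0 0 0 0" --pt "0 4 0 0 0 0 0" --pt "0 4 0 0 0 0 0"

```text
time: 4.58
tcp_pos: [0.4851, 0.3821, 0.0446]
orientation: [-1.572, 0.001, -0.125]
ft_force: [-0.9, 0.1, -0.5]
grip_width: 0.0001
```

```bash
python3 - <<'E'
from station import robot
from h import *
o=robot.get_obs();print(o["tcp_pos"],o["ft_force"],o["wrist_torque"])
s=robot.grab_frame("scene");t=proj(s,[o["tcp_pos"],[.486,.381,.068]]);print(t)
im=s["pixels"][150:230,235:345];c=cv2.resize(im,None,fx=7,fy=7,interpolation=cv2.INTER_CUBIC)
cv2.imwrite("pics/p3.png",c[:,:,::-1])
E
```

```text
[0.48510696 0.38208629 0.04461858] [-0.89858694  0.13473838 -0.45281407] [0.00928419 0.01802321 0.01606069]
[[279.67877632 204.97573963]
 [278.93355816 197.37282924]]
```

View pics/p3.png

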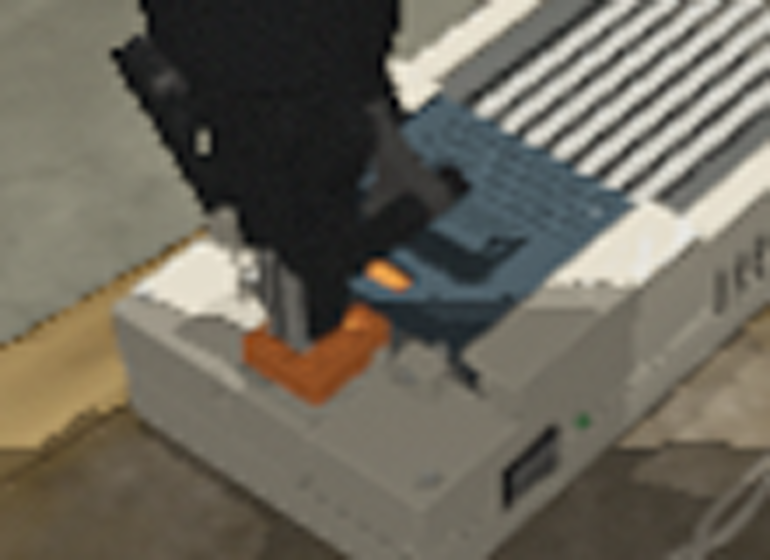

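The tips look close to the pad, with the front corner at about (305,350) in the crop. The cover hasn't moved. I'll keep going down in small steps.

Emit:
arm_command --pt "0 1 0 0 0 0 0" --pt "0 2 0 0 0 0 0" --pt "0 3 0 0 0 0 0" --pt "0 4 0 0 0 0 0" --pt "0 4 0 0 0 0 0"

```text
time: 5.25
tcp_pos: [0.4851, 0.3821, 0.0406]
orientation: [-1.572, 0.001, -0.125]
ft_force: [0.7, -0.3, 0.0]
grip_width: 0.0003
```

Emit:
arm_command --pt "0 1 0 0 0 0 0" --pt "0 2 0 0 0 0 0" --pt "0 3 0 0 0 0 0" --pt "0 3 0 0 0 0 0"

```text
time: 5.75
tcp_pos: [0.4852, 0.3821, 0.0377]
orientation: [-1.572, 0.001, -0.125]
ft_force: [-1.4, -1.5, 3.9]
grip_width: 0.0003
```

Contact: Fz is 3.9 N at a reported z of 0.0377, so the tips sit about 30 mm above the reported TCP. I'll use that as the height reference and press on slowly.

Emit:
arm_command --pt "0 1 0 0 0 0 0" --pt "0 2 0 0 0 0 0" --pt "0 3 0 0 0 0 0" --pt "0 4 0 0 0 0 0" --pt "0 5 0 0 0 0 0" --pt "0 5 0 0 0 0 0"

```text
time: 6.5
tcp_pos: [0.4852, 0.3822, 0.0326]
orientation: [-1.572, 0.001, -0.125]
ft_force: [-1.2, -0.4, 3.9]
grip_width: 0.0001
```

```bash
python3 - <<'E'
from station import robot
from h import *
o=robot.get_obs();print(o["tcp_pos"],o["ft_force"],o["wrist_torque"])
s=robot.grab_frame("scene")
im=s["pixels"][150:230,235:345];c=cv2.resize(im,None,fx=7,fy=7,interpolation=cv2.INTER_CUBIC)
cv2.imwrite("pics/p4.png",c[:,:,::-1])
E
```

```text
[0.48519062 0.38217814 0.03264643] [-1.23108999 -0.42187532  3.90335681] [-0.07390406  0.18244634  0.00440802]
```

View pics/p4.png

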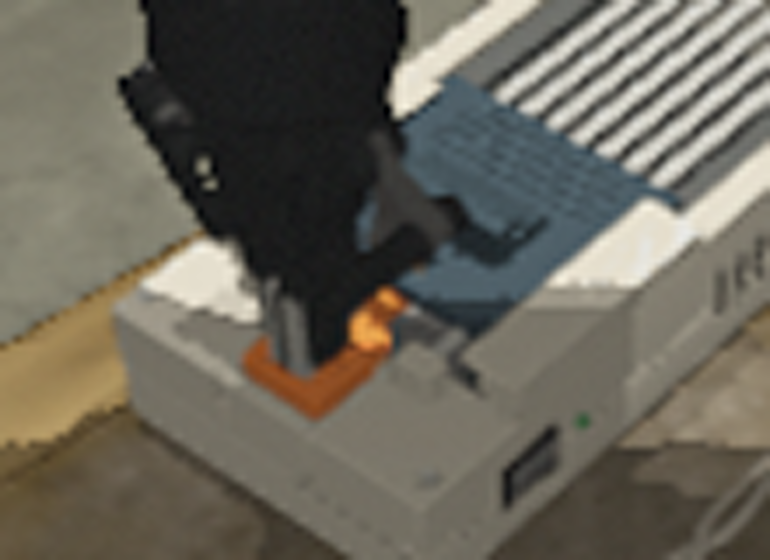

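The cover has sprung forward and the tooth is out of its window, so I'll let go. Next I lift, move forward above the flat behind the thumb rest, and lower so the tips are about 7 mm above the cover.

Emit:
arm_command --pt "0 -15 0 0 0 0 0" --pt "0 -30 0 0 0 0 0" --pt "1 -30 -20 0 0 0 0" --pt "1 -30 -42 0 0 0 0" --pt "1 -30 -42 0 0 0 0" --pt "1 -20 -42 0 0 0 0" --pt "1 -13 -42 0 0 0 0" --pt "1 -13 -42 0 0 0 0"

```text
time: 7.55
tcp_pos: [0.4803, 0.3403, 0.0446]
orientation: [-1.573, 0.002, -0.124]
ft_force: [-0.2, -0.4, 0.1]
grip_width: 0.0
```

```bash
python3 - <<'E'
from station import robot
from h import *
o=robot.get_obs();print(o["tcp_pos"],o["ft_force"],o["orientation"])
s=robot.grab_frame("scene")
im=s["pixels"][150:230,235:345];c=cv2.resize(im,None,fx=7,fy=7,interpolation=cv2.INTER_CUBIC)
cv2.imwrite("pics/p5.png",c[:,:,::-1])
E
```

```text
[0.48027867 0.34033345 0.04455142] [-0.18685107 -0.35376583  0.09855709] [-1.5729459   0.00167741 -0.12446014]
```

View pics/p5.png

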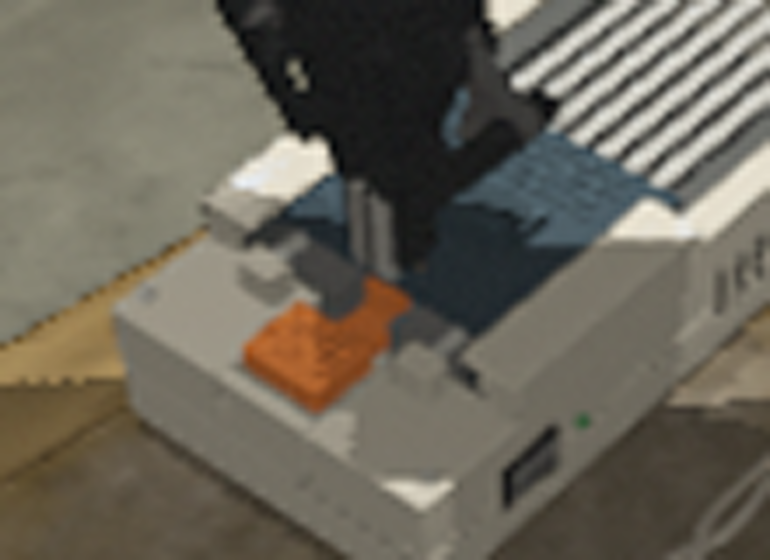

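The tips are over the flat behind the thumb rest with no force on them, and the pad is free but still partly down. Now I'll start pushing.

Emit:
arm_command --pt "0 -1 -4 0 0 0 0" --pt "0 -1 -8 0 0 0 0" --pt "0 -1 -12 0 0 0 0" --pt "0 -1 -16 0 0 0 0" --pt "0 -1 -20 0 0 0 0" --pt "0 -1 -25 0 0 0 0" --pt "0 -1 -30 0 0 0 0"

```text
time: 8.48
tcp_pos: [0.477, 0.3104, 0.0463]
orientation: [-1.572, 0.001, -0.125]
ft_force: [0.8, 2.1, 1.3]
grip_width: 0.0003
```

A reaction of +2.1 N in y shows the cover is being pushed. Continuing.

Emit:
arm_command --pt "0 0 -8 0 0 0 0" --pt "0 0 -16 0 0 0 0" --pt "0 0 -24 0 0 0 0" --pt "0 0 -32 0 0 0 0" --pt "0 0 -40 0 0 0 0" --pt "0 0 -48 0 0 0 0" --pt "0 0 -55 0 0 0 0" --pt "0 0 -60 0 0 0 0"

```text
time: 9.48
tcp_pos: [0.4694, 0.2502, 0.0463]
orientation: [-1.572, 0.001, -0.125]
ft_force: [0.6, 0.7, 0.0]
grip_width: 0.0002
```

```bash
python3 - <<'E'
from station import robot
from h import *
o=robot.get_obs();print(o["tcp_pos"],o["ft_force"],o["orientation"])
s=robot.grab_frame("scene");t=robot.grab_frame("top")
c0=np.array([.472,.270]);y=-1.700;R=np.array([[np.cos(y),-np.sin(y)],[np.sin(y),np.cos(y)]])
print("ext tcp",R.T@(np.array(o["tcp_pos"])[:2]-c0))
print("pred corners of cover if at x=.068, scene px:",[proj(s,np.r_[c0+R@[.068+sx*.046,sy*.052],.068])[0].round().tolist() for sx,sy in((-1,-1),(-1,1),(1,1),(1,-1))])
a=cv2.resize(s["pixels"][120:230,235:355],(480,440));b=cv2.resize(t["pixels"][110:220,250:430],(320,196))
im=np.zeros((440,800,3),np.uint8);im[:,:480]=a;im[:196,480:]=b
cv2.imwrite("pics/p6.png",im[:,:,::-1])
E
```

```text
[0.46940403 0.25021692 0.04630392] [0.57585012 0.7249768  0.019947  ] [-1.57243614e+00  1.10783236e-03 -1.25002176e-01]
ext tcp [ 1.99526635e-02 -2.53902696e-05]
pred corners of cover if at x=.068, scene px: [[333.0, 176.0], [300.0, 159.0], [323.0, 141.0], [356.0, 157.0]]
```

View pics/p6.png

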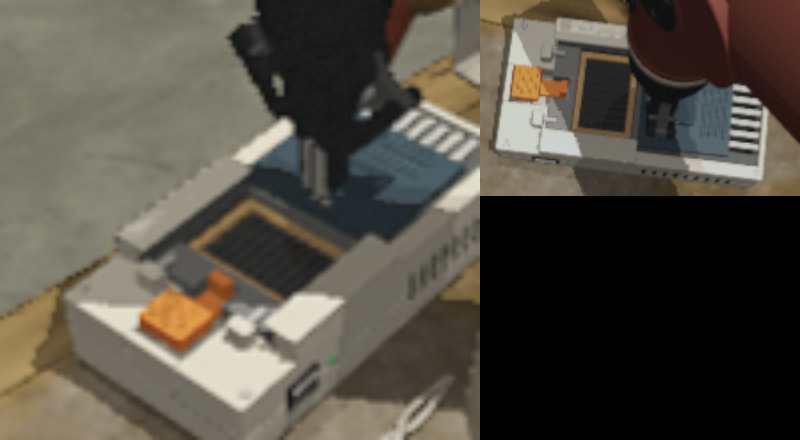

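The cover is sliding straight, the bay is exposed and the tab is up. Measuring the cover's position from the top view.

```bash
cat > m.py <<'E'
from station import robot
from h import *
o=robot.get_obs();t=robot.grab_frame("top");h=cv2.cvtColor(t["pixels"],cv2.COLOR_RGB2HSV)
c0=np.array([.472,.270]);y=-1.700;R=np.array([[np.cos(y),-np.sin(y)],[np.sin(y),np.cos(y)]])
m=np.zeros(h.shape[:2],bool);m[115:215,262:425]=1
m&=(h[...,0]>90)&(h[...,0]<125)&(h[...,1]>60)
m,c,s=big(m)
E=(ray(t,np.argwhere(m)[:,::-1],.068)[:,:2]-c0)@R
print("n",len(E),"x",np.percentile(E[:,0],[0,1,5,95,99,100]).round(4),"y",np.percentile(E[:,1],[0,1,5,95,99,100]).round(4))
for lo in np.arange(-.05,.05,.02):
    k=E[(E[:,1]>=lo)&(E[:,1]<lo+.02)]
    if len(k): print(round(lo,2),k[:,0].min().round(4),k[:,0].max().round(4))
E
python3 m.py
```

```text
n 479 x [0.0058 0.0063 0.0074 0.0591 0.0607 0.0648] y [-0.0518 -0.0509 -0.0498  0.0027  0.0078  0.0116]
-0.05 0.0063 0.0625
-0.03 0.006 0.0603
-0.01 0.0058 0.0607
0.01 0.059 0.059
```

The rear edge is at about 0.006, so the cover is at x ≈ 0.052, matching 0.051 from the finger geometry. The mask's front end is cut off by the lighting change on the cover. I'll push 17 mm more, back off, and lift.

Emit:
arm_command --pt "0 0 -5 0 0 0 0" --pt "0 0 -10 0 0 0 0" --pt "0 0 -14 0 0 0 0" --pt "0 0 -17 0 0 0 0" --pt "0 0 -17 0 0 0 0" --pt "0 0 -10 0 0 0 0" --pt "0 0 -2 0 0 0 0" --pt "0 -10 0 0 0 0 0"

```text
time: 10.62
tcp_pos: [0.4689, 0.2512, 0.0561]
orientation: [-1.573, 0.002, -0.124]
ft_force: [1.3, -0.7, -0.3]
grip_width: 0.0002
```

Emit:
arm_command --pt "0 -50 0 0 0 0 0" --pt "0 -100 0 0 0 0 0" --pt "0 -120 50 0 0 0 0" --pt "0 -120 110 0 0 0 0" --pt "0 -120 170 0 0 0 0" --pt "0 -120 220 0 0 0 0" --pt "0 -120 220 0 0 0 0" --pt "0 -120 220 0 0 0 0"

```text
time: 11.62
tcp_pos: [0.4967, 0.4692, 0.1756]
orientation: [-1.574, 0.002, -0.124]
ft_force: [-0.2, -1.4, -0.9]
grip_width: 0.0
```

```bash
python3 m.py; python3 - <<'E'
from station import robot
from h import *
s=robot.grab_frame("scene");t=robot.grab_frame("top")
a=cv2.resize(s["pixels"][110:230,235:365],(390,360));b=cv2.resize(t["pixels"][100:300,240:440],(400,400))
im=np.zeros((400,790,3),np.uint8);im[:360,:390]=a;im[:,390:]=b
cv2.imwrite("pics/p7.png",im[:,:,::-1])
E
```

```text
Traceback (most recent call last):
  File "m.py", line 7, in <module>
    m,c,s=big(m)
          ~~~^^^
  File "h.py", line 14, in big
    n,l,s,c=cv2.connectedComponentsWithStats(m.astype(np.uint8));i=1+np.argmax(s[1:,4]);return l==i,c[i],s[i]
                                                                     ~~~~~~~~~^^^^^^^^^
ValueError: attempt to get argmax of an empty sequence
```

View pics/p7.png

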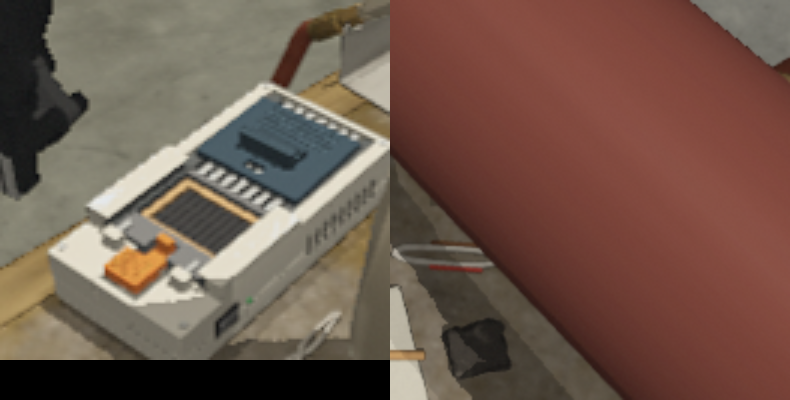

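The scene view shows the cover lying on the grille inside the rim, with bars visible at both ends, and the tab up. The arm blocks the top view, so I'll measure from the scene view.

```bash
python3 - <<'E'
from station import robot
from h import *
s=robot.grab_frame("scene");o=robot.get_obs();h=cv2.cvtColor(s["pixels"],cv2.COLOR_RGB2HSV)
c0=np.array([.472,.270]);y=-1.700;R=np.array([[np.cos(y),-np.sin(y)],[np.sin(y),np.cos(y)]])
m=np.zeros(h.shape[:2],bool);m[110:230,260:365]=1
m&=(h[...,0]>90)&(h[...,0]<125)&(h[...,1]>60)
m,c,_=big(cv2.morphologyEx(m.astype(np.uint8),cv2.MORPH_CLOSE,np.ones((3,3))))
k=cv2.convexHull(np.argwhere(m)[:,::-1]);q=cv2.approxPolyDP(k,3,True).reshape(-1,2)
print(q.tolist());print(((ray(s,q,.068)[:,:2]-c0)@R).round(4).tolist())
E=(ray(s,np.argwhere(m)[:,::-1],.068)[:,:2]-c0)@R
print("x",np.percentile(E[:,0],[.5,99.5]),"y",np.percentile(E[:,1],[.5,99.5]))
print("t",o["time"],o["qd"].round(3),"orange-near z check", [proj(s,np.r_[c0+R@[-.112,0],z])[0].round(1).tolist() for z in(.068,.063)], big((h[...,0]<16)&(h[...,1]>170)&(h[...,2]>120)&(np.arange(640)>262)&(np.arange(640)<300))[1])
E
```

```text
[[354, 158], [333, 177], [301, 161], [322, 143]]
[[0.1089, -0.0508], [0.0192, -0.0531], [0.0157, 0.0444], [0.1061, 0.0498]]
x [0.01765589 0.10929297] y [-0.05248941  0.04981747]
t 11.825 [-0.002  0.002 -0.006 -0.003 -0.001 -0.001 -0.   ] orange-near z check [[278.8, 197.3], [278.9, 198.9]] [278.36470588 200.72941176]
```

The cover measures x ≈ 0.063–0.068, y ≈ -0.001, which is inside the limits. Nothing is touching. Handing in.

```bash
python3 -c "
from station import robot
print(robot.finish_job())"
```

```text
the job is handed in; nothing more can be done
None
```

The job is handed in. I pressed the tab until the cover sprang forward, let go, and pushed the cover out of its rails by its thumb rest onto the grille. Then I backed the arm off and clear; the clock stood at 11.8 s at the last check.

**Cover:** The last scene view shows it on the grille inside the rim, with bars visible at both ends. Its centre measured x ≈ 0.063 m, y ≈ -0.001 m. The finger geometry predicted x ≈ 0.068 m, so the two differ by about 5 mm, but both are inside 0.050–0.087 m. I judged by eye that it lies flat and did not measure the tilt.

**Tab:** It looks up in the last picture, but I could not measure its height to 2 mm.

**Loose items:** The arm never went near the dish, tweezers or charcoal block. The last views showed the tweezers and charcoal but not the dish, and I did not re-measure any of them.

**Checks that disagreed:**
- **Finger height:** The fingertips touched the pad about 30 mm lower in reported height than the given geometry predicts. I used that contact as the height reference for the push.
- **Top camera:** During the push, its mask lost the front part of the cover, so I used only the rear edge. At the end the arm blocked that view and the measurement failed, so the final position comes from the scene camera alone.

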